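# Turn the rinsed brush pot upside down on the drying mat

### The job

The blue brush pot on the instrument maker's bench has been rinsed: turn it over and stand it mouth-down on the black drying mat, with its whole rim on the mat, next to the white pot that already stands there upside down. Let go of it, and leave the white and the orange pot as they stand.

Things in the scene. Friction and masses are not known exactly. Their poses are not given: they have to be found in the camera images.
- blue_pot_mid (a point): centre (half-way up, on the axis) of the blue pot: square plastic, 60 x 60 mm outside, 80 mm tall, straight sides, 4 mm walls, closed bottom, white band below the rim, about 140 g. Starts mouth-up on the bench, to the right of the mat, any yaw. z points from bottom to mouth, x and y are square to the flat sides. It also lies stably on a flat side (this point then 30 mm above the support), to be gripped anew.
- mat: black rubber drying mat with green border lines, fixed to the bench, 170 mm (its x) x 300 mm (its y) and 5 mm thick; origin at the centre of its underside, on the bench (z = 0), z up; its top is 5 mm above the bench.
- mat_free (a point): point on the mat's top surface at the middle of its free part, 70 mm from the mat's centre along the mat's -y, axes as the mat's. The white pot stands about 170 mm from here along the mat's +y; the mat ends 80 mm from here along its -y, and 85 mm to either side along its x.
- white_pot_mid (a point): centre of the white pot, a bystander of the same shape and size as the blue one. It stands mouth-down on the mat, about 100 mm from the mat's centre along its +y; its z axis points to its mouth (down). It stays as it is.
- orange_pot_mid (a point): centre of the orange pot, a bystander of the same shape and size as the blue one. It stands mouth-up on the bench, at least 160 mm from the blue pot; its z axis points to its mouth (up). The blue and the orange pot may have changed places. It stays as it is.
There are look-alikes about, which are no part of the job. Of the things that look like the part that bears blue_pot_mid, the smaller one is meant.

How it is judged:
By the outcome, as a careful person would: the job done as asked, in the order asked, and still so for the second after the job is handed in, with the robot touching nothing.
It also fails if it takes over 64 s, if anything falls off the work surface, if the arm or the gripper's body presses on something with over 40 N, if the wrist force passes 120 N, or if a joint passes its speed limit or range.

### The arm

A 6-joint arm with a two-finger parallel gripper is mounted at the origin on the work surface. World frame = base frame: x ahead of the robot, y to its left, z up, the work surface at z = 0. Lengths are in m, angles in rad, forces in N, time in s.
With the tool pointing down it reaches from about 0.4 to 0.825 m from the base axis. Payload 7 kg.
Tool frame: the origin (TCP) lies at the very end of the fingers, on their centre line; the grasp point (between the pads) lies 19 mm behind it (tcp_to_grasp is the distance from the TCP to the grasp point, in m); x points along the fingers, z is the direction in which the jaws open and shut, and the axes are right-handed (so a half turn about x gives the same grasp; the last joint's range is limited). The gripper opens to 88 mm and grips with 3 to 60 N. Pads are 19 mm wide; open, the fingers measure 130 mm over their backs; the gripper's body (78 mm by 193 mm) begins 47 mm behind the grasp point.
Start: joints at [-0.85, 0.359, 0.012, 0, -1.224, -0.288], TCP at [0.283, -0.613, 0.227] pointing down, gripper open.
Joint ranges: [-3.07, 3.07], [-1.43, 2.12], [-1.02, 1.25], [-3.03, 1.67], [-3.05, -0], [-3.03, 3.03]. Speed limits (rad/s): [2.39, 2.39, 3.01, 3.14, 3.14, 3.14].

### API

Orientations are given as [roll, pitch, yaw] about the fixed x, y, z axes, in that order (R = Rz(yaw) Ry(pitch) Rx(roll)).
In Python, from station import get_state, grab_frame, job_done, tcp_to_grasp gives the robot as it stands. The module is installed in compiled form; this text tells all that it offers.
- The arm moves only by the shell command python3 -m crank 'ROWS' [FORCE]. ROWS is JSON, a list of rows, each a list of 7 numbers: the shift along the tool's x, y, z in m, then the turn, a rotation vector about the tool's x, y, z in rad, then the opening, from 0 (shut) to 1 (fully open). In form: [[x, y, z, wx, wy, wz, fingers], ...]. A call has 1 to 10 rows; each row is the pose to reach, as a shift and turn from the pose commanded when the call began, along the tool's axes at that moment; what a row does not reach only later rows make up. A row lasts 1/8 s, in which the tool goes at most 62.5 mm and 10.7 degrees, less where a joint would pass 70% of its speed; a pose out of reach is approached as far as the arm can. A call with a gripper value outside its range is refused whole. The fingers move at their own pace and stop on an object; FORCE is the grip in N (left out, the last holds). Time passes only in rows, so rows that repeat a pose let the fingers close. It gives the time, the measured TCP pose, the force and the opening at its end, in the units of the state.
- get_state(): the state, without advancing time (a new reading comes with each control period).
- grab_frame(name): name is "scene" or "top" or "wrist"; returns a dict with "pixels" (420x560x3 uint8, red, green, blue), "vfov" (degrees; the focal length in pixels is half the picture's height over the tangent of half this angle, whatever the lens; pixels are square), "cx", "cy" (the principal point, pixels), "extrinsics" (4x4, takes a point from world to camera coordinates). Camera axes: x right, y up, looking along -z (the intrinsics and any distortion apply to the point x, -y, -z); pixel columns grow to the right and rows downward; lengths in m; the calibration is good to about 2 mm. A picture is of the moment at which its call begins. There is no depth.
- job_done(): hands the job in, once; it reports no verdict.
The state is a dict: "t": time; "q": joint angles; "qd": joint speeds; "joint_efforts": joint torques, N m; "eef_pos": TCP position; "ee_rot": TCP orientation; "force": force on the tool from outside, world axes, zero at the start; "moment": the same for the moment, N m; "width": finger opening in m.
Only numpy, scipy, OpenCV 4.12 (cv2) and the standard library are available. Lean on these libraries where they do the work, as an engineer would, in place of code of your own. Each camera call takes 0.05 s, during which the arm holds its last target.

## Working session

There is one attempt and no reset: what is moved stays moved. The work goes in short steps, Python scripts to look and compute and a shell command to move; the robot and the scene stay as the last step left them, time stands still between calls to the robot, and variables do not carry over. Pictures are saved under pics/ and viewed, and the job is handed in when it is done.

```bash
mkdir -p pics; python3 - <<'E'
from station import *
import cv2,numpy as np
s=get_state();print({k:np.round(v,3).tolist() for k,v in s.items()},tcp_to_grasp)
for n in["scene","top","wrist"]:
    f=grab_frame(n);cv2.imwrite(f"pics/{n}0.png",f["pixels"][:,:,::-1]);print(n,{k:(np.round(v,4).tolist()) for k,v in f.items() if k!="pixels"})
E
```

```text
{'t': 0.0, 'q': [-0.85, 0.359, 0.011, -0.0, -1.224, -0.288], 'qd': [0.001, -0.002, -0.001, 0.001, 0.0, -0.001], 'joint_efforts': [-0.001, -58.272, 29.306, 6.997, 0.007, -0.0], 'eef_pos': [0.283, -0.612, 0.226], 'ee_rot': [0.083, 1.569, 2.086], 'force': [0.72, 0.62, -0.514], 'moment': [-0.004, 0.063, 0.057], 'width': 0.087} 0.0188
scene {'vfov': 43.588, 'cx': 274.6708, 'cy': 215.5178, 'extrinsics': [[-0.1149, 0.9933, 0.0104, 0.081], [-0.7526, -0.0939, 0.6517, 0.3246], [0.6483, 0.0671, 0.7584, -1.5247], [0.0, 0.0, 0.0, 1.0]]}
top {'vfov': 43.3763, 'cx': 282.6169, 'cy': 209.5028, 'extrinsics': [[0.0116, -0.9998, -0.0188, 0.0044], [0.9914, 0.0091, 0.1309, -0.4943], [-0.1307, -0.0202, 0.9912, -1.1347], [0.0, 0.0, 0.0, 1.0]]}
wrist {'vfov': 62.0973, 'cx': 282.879, 'cy': 204.2625, 'extrinsics': [[-0.4194, 0.9078, 0.0002, 0.6738], [-0.8728, -0.4032, -0.2749, 0.034], [-0.2495, -0.1155, 0.9615, -0.3901], [0.0, 0.0, 0.0, 1.0]]}
```

View pics/scene0.png

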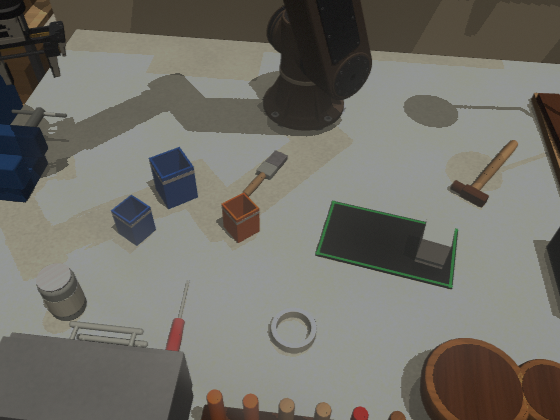

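View pics/top0.png

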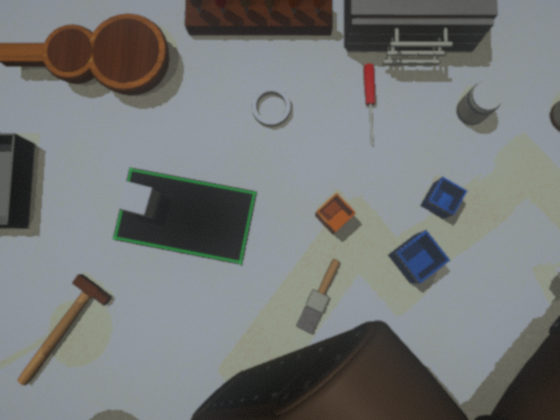

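View pics/wrist0.png

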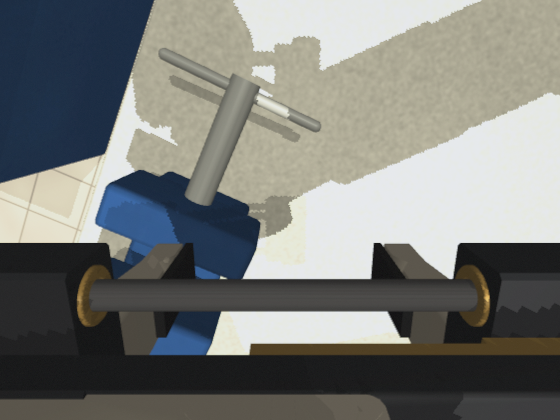

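The scene view shows two blue pots, at scene (133,220) / top (444,198), and a bigger one at scene (174,177) / top (419,257). The smaller one, at (133,220), fits "the smaller one is meant". The orange pot is at scene (240,217) and the mat at (390,242). I'll confirm with an enlarged crop.

```bash
python3 - <<'E'
import cv2,numpy as np
a=cv2.imread("pics/scene0.png")[140:260,90:270];b=cv2.imread("pics/top0.png")[165:295,310:480]
a=cv2.resize(a,None,fx=4,fy=4,interpolation=cv2.INTER_CUBIC);b=cv2.resize(b,None,fx=4,fy=4,interpolation=cv2.INTER_CUBIC)
a=np.clip(a.astype(float)*1.5,0,255).astype(np.uint8)
cv2.imwrite("pics/c1.png",a);cv2.imwrite("pics/c2.png",b)
c=cv2.imread("pics/top0.png")[155:275,100:270];cv2.imwrite("pics/c3.png",cv2.resize(c,None,fx=4,fy=4,interpolation=cv2.INTER_CUBIC))
E
```

```text
(no output)
```

View pics/c1.png

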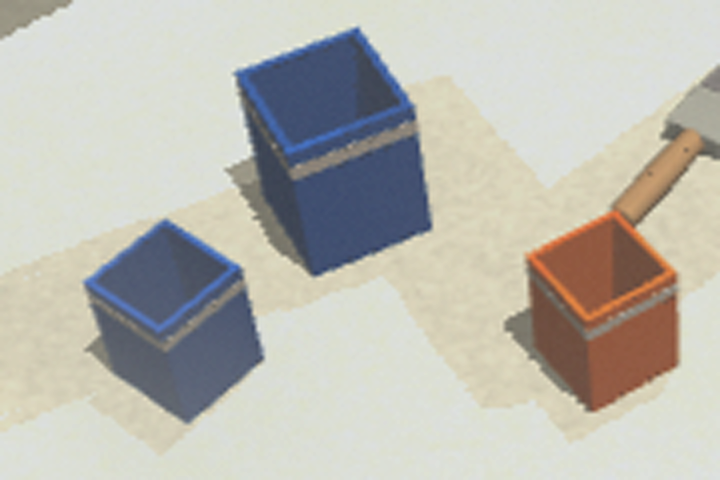

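View pics/c2.png

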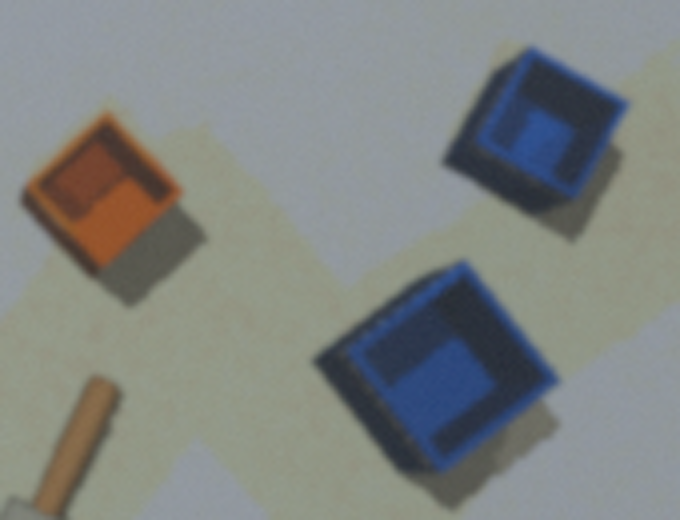

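View pics/c3.png

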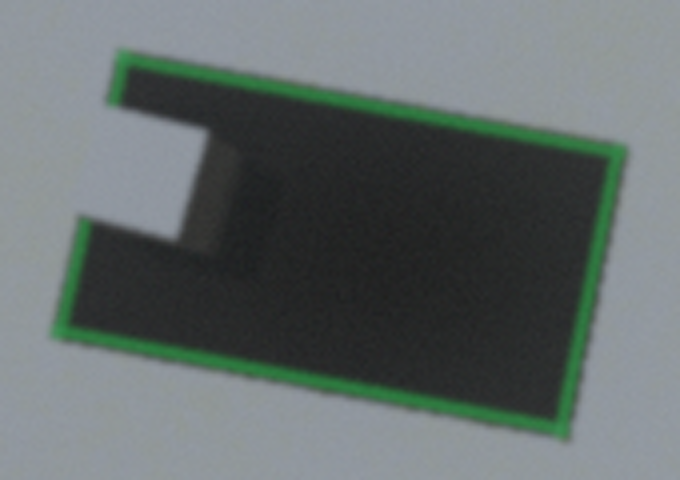

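The crop confirms it. The blue pot at scene (133,220) has a rim visibly smaller than the one at (174,177) and about equal to the orange pot's. I'll triangulate next.

```bash
cat > h.py <<'E'
import numpy as np,cv2
from station import *
def cam(f):
    F=210/np.tan(np.radians(f["vfov"])/2); E=np.array(f["extrinsics"]); return F,f["cx"],f["cy"],E
def ray(f,p):
    F,cx,cy,E=cam(f); d=np.array([(p[0]-cx)/F,-(p[1]-cy)/F,-1]); R=E[:3,:3]
    d=R.T@d; return -R.T@E[:3,3], d/np.linalg.norm(d)
def tri(fs,ps):
    A=np.zeros((3,3));b=np.zeros(3);L=[ray(f,p) for f,p in zip(fs,ps)]
    for o,d in L: M=np.eye(3)-np.outer(d,d);A+=M;b+=M@o
    X=np.linalg.solve(A,b); return X,[np.linalg.norm((np.eye(3)-np.outer(d,d))@(X-o)) for o,d in L]
def onplane(f,p,z):
    o,d=ray(f,p); return o+d*(z-o[2])/d[2]
def proj(f,X):
    F,cx,cy,E=cam(f); c=E[:3,:3]@np.asarray(X)+E[:3,3]; return np.array([cx+F*c[0]/-c[2],cy-F*c[1]/-c[2]])
E
python3 - <<'E'
from h import *
S=grab_frame("scene");T=grab_frame("top")
cs=lambda p:((p[0]+.5)/4-.5+90,(p[1]+.5)/4-.5+140)
ct=lambda p:((p[0]+.5)/4-.5+310,(p[1]+.5)/4-.5+165)
def do(n,a,b):
    X=[]
    for p,q in zip(a,b):
        x,r=tri([S,T],[cs(p),ct(q)]);X.append(x);print(n,x.round(4),np.round(r,4))
    X=np.array(X);print(' c',X.mean(0).round(4),'sides',[np.linalg.norm(X[i]-X[i-1]).round(4) for i in range(4)])
    for i in range(4): d=X[i]-X[i-1];print('  ang',np.degrees(np.arctan2(d[1],d[0])).round(1))
do('small',[(85,283),(164,336),(243,268),(165,219)],[(630,102),(530,47),(476,139),(576,201)])
do('big',[(236,73),(293,155),(416,108),(358,28)],[(560,380),(466,260),(344,350),(438,473)])
do('orange',[(527,257),(589,321),(679,270),(614,211)],[(183,190),(107,111),(23,188),(100,270)])
m=[onplane(T,((x+.5)/4-.5+100,(y+.5)/4-.5+155),.005) for x,y in[(120,48),(628,145),(570,438),(52,338)]]
for x in m: print('mat',x.round(4),proj(S,x).round(1))
# scene mat
f=S["pixels"].astype(int);g=(f[...,1]>f[...,0]+30)&(f[...,1]>f[...,2]+30)
c=cv2.convexHull(np.argwhere(g[180:300,300:480])[:,::-1].astype(np.int32)+[300,180])
print(cv2.approxPolyDP(c,6,True)[:,0].tolist())
wp=[onplane(T,((x+.5)/4-.5+100,(y+.5)/4-.5+155),.085) for x,y in[(209,128),(178,243)]]
print('white',np.round(wp,4))
E
```

```text
small [ 0.5328 -0.3808  0.0798] [0.0007 0.0007]
small [ 0.5623 -0.3289  0.0776] [0.0014 0.0014]
small [ 0.5122 -0.2987  0.0805] [0.0011 0.0011]
small [ 0.4801 -0.3517  0.0784] [0.0002 0.0002]
 c [ 0.5218 -0.34    0.0791] sides [np.float64(0.0603), np.float64(0.0597), np.float64(0.0586), np.float64(0.062)]
  ang -28.9
  ang 60.4
  ang 148.9
  ang -121.2
big [ 0.385  -0.3329  0.1039] [0.0003 0.0003]
big [ 0.4456 -0.2852  0.1036] [0.0019 0.0019]
big [ 0.3991 -0.2238  0.1025] [0.0004 0.0004]
big [ 0.3375 -0.2712  0.1032] [0.0006 0.0006]
 c [ 0.3918 -0.2783  0.1033] sides [np.float64(0.0779), np.float64(0.0772), np.float64(0.077), np.float64(0.0778)]
  ang -52.4
  ang 38.2
  ang 127.1
  ang -142.5
orange [ 0.4839 -0.1452  0.0793] [0.0002 0.0002]
orange [ 0.5257 -0.1044  0.0797] [0.0009 0.0009]
orange [ 0.484  -0.0605  0.0805] [0.0003 0.0003]
orange [ 0.4414 -0.1024  0.077 ] [0.0007 0.0007]
 c [ 0.4838 -0.1031  0.0791] sides [np.float64(0.0604), np.float64(0.0584), np.float64(0.0605), np.float64(0.0599)]
  ang -45.2
  ang 44.3
  ang 133.5
  ang -135.6
mat [0.5942 0.3633 0.005 ] [451.2 288. ]
mat [0.5401 0.0698 0.005 ] [314.5 253.9]
mat [0.3739 0.0992 0.005 ] [331.1 200.2]
mat [0.4269 0.3936 0.005 ] [457.1 228.6]
[[457, 229], [451, 287], [315, 252], [332, 201]]
white [[0.534  0.2879 0.085 ]
 [0.4721 0.3017 0.085 ]]
```

Triangulation results, with the rim at z≈0.079 for both small pots and about 0.103 for the larger one:

| Item | Position | Orientation / size |
|---|---|---|
| Blue pot | (0.522, -0.340) | sides at yaw ≈60° |
| Large blue pot | about 77 mm wide | not the one meant |
| Mat centre | (0.484, 0.232) | mat y at 79.5° |
| mat_free | (0.471, 0.163) | – |

Next I'll learn how the arm's wrist behaves, with short free-space moves.

```bash
cat > log.py <<'E'
from station import *
import json,numpy as np
s=get_state();open("log.jsonl","a").write(json.dumps([list(map(float,s["q"])),list(map(float,s["eef_pos"])),list(map(float,s["ee_rot"]))])+"\n")
print(round(s["t"],2),'q',np.round(s["q"],3),'p',np.round(s["eef_pos"],3),'r',np.round(s["ee_rot"],3),'F',np.round(s["force"],1),'w',round(s["width"],4))
E
python3 log.py
python3 -m crank '[[0,0,0,0,0.35,0,1],[0,0,0,0,0.35,0,1],[0,0,0,0,0.35,0,1]]' ; python3 log.py
python3 -m crank '[[0,0,0,0,0,0.35,1],[0,0,0,0,0,0.35,1],[0,0,0,0,0,0.35,1]]' >/dev/null; python3 log.py
python3 -m crank '[[0,0,0.06,0.35,0,0,1],[0,0,0.06,0.35,0,0,1],[0,0,0.06,0.35,0,0,1]]'>/dev/null; python3 log.py
python3 -m crank '[[-0.1,0.1,0,0,0,-0.35,1],[-0.1,0.1,0,0,0,-0.35,1],[-0.1,0.1,0,0,0,-0.35,1]]'>/dev/null ; python3 log.py
python3 -m crank '[[0,-0.1,-0.1,0,-0.35,-0.35,1],[0,-0.1,-0.1,0,-0.35,-0.35,1],[0,-0.1,-0.1,0,-0.35,-0.35,1]]'>/dev/null ; python3 log.py
```

```text
0.25 q [-0.85   0.359  0.012 -0.    -1.224 -0.288] p [ 0.283 -0.613  0.226] r [0.114 1.57  2.117] F [ 0.1  0.4 -0.3] w 0.0878
t: 0.62
eef_pos: [0.279, -0.6075, 0.2226]
ee_rot: [3.138, 1.226, -1.141]
force: [-0.1, 0.0, 0.7]
width: 0.0876
0.62 q [-0.784  0.158 -0.398  0.185 -0.7   -0.476] p [ 0.279 -0.607  0.223] r [ 3.138  1.226 -1.141] F [-0.1  0.   0.7] w 0.0876
1.0 q [-0.638  0.215 -0.535  0.682 -0.815 -1.034] p [ 0.285 -0.613  0.226] r [ 2.379  1.078 -1.96 ] F [-1.9 -0.  -0.7] w 0.0876
1.38 q [-0.598  0.142 -0.681  0.717 -0.774 -1.481] p [ 0.26  -0.562  0.207] r [ 2.738  1.082 -1.953] F [ 0.1 -0.4 -0.2] w 0.0874
1.75 q [-0.754 -0.203 -0.609  0.276 -0.746 -0.877] p [ 0.178 -0.516  0.317] r [-2.845  1.097 -1.171] F [ 0.6 -0.2  0.3] w 0.0876
2.12 q [-1.078  0.171  0.158 -0.412 -1.307 -0.225] p [ 0.286 -0.595  0.373] r [-1.861  1.093 -0.08 ] F [ 1.  -0.3 -0.1] w 0.0878
```

```bash
cat > kin.py <<'E'
import numpy as np,json
from scipy.spatial.transform import Rotation as Ro
from scipy.optimize import least_squares
def rx(a):return Ro.from_euler('x',a).as_matrix()
def ry(a):return Ro.from_euler('y',a).as_matrix()
def rz(a):return Ro.from_euler('z',a).as_matrix()
def fk(q,k,full=False):
    d1,a1,L2,a3,d4,d6,s4,s6,o6=k
    R=rz(q[0]);p=np.array([0,0,d1])+R@[a1,0,0]
    R=R@ry(q[1]);p=p+R@[0,0,L2];elb=p
    R=R@ry(-q[2]);p=p+R@[d4,0,a3];wc=p
    R=R@rx(s4*q[3])@ry(-q[4]);p=p+R@[d6,0,0]
    R=R@rx(s6*q[5]+o6)
    return (p,R,elb,wc) if full else (p,R)
if __name__=="__main__":
    D=[json.loads(l) for l in open("log.jsonl")]
    best=None
    for s4 in(1,-1):
      for s6 in (1,-1):
       for o in (0,1.57,3.14,-1.57):
        def res(x):
            r=[]
            for q,p,e in D:
                P,R=fk(q,list(x[:6])+[s4,s6,x[6]])
                Rm=Ro.from_euler('xyz',e).as_matrix()
                r+=list((P-p)*5)+list((R-Rm).ravel())
            return r
        z=least_squares(res,[.4,.05,.45,.0,.45,.2,o])
        if best is None or z.cost<best[0]:best=(z.cost,z.x,s4,s6,np.abs(np.array(z.fun)).max())
    print(best); x=best[1]
    json.dump(list(x[:6])+[best[2],best[3],x[6]],open("k.json","w"))
E
python3 kin.py
```

```text
(np.float64(1.9984705702717238), array([0.12848598, 0.16943138, 0.71289789, 0.05705094, 0.21525313,
       0.56311943, 3.14159265]), -1, -1, np.float64(1.060471416530593))
```

```bash
python3 - <<'E'
import numpy as np,json,itertools
from scipy.spatial.transform import Rotation as Ro
D=[json.loads(l) for l in open("log.jsonl")]
ax=[np.array(v)*s for v in np.eye(3) for s in(1,-1)]
out=[]
for c in itertools.product(range(6),repeat=5):
    Cs=[]
    for q,p,e in D:
        R=Ro.from_rotvec([0,0,q[0]])
        for i,a in enumerate(c): R=R*Ro.from_rotvec(ax[a]*q[i+1])
        Cs.append((R.inv()*Ro.from_euler('xyz',e)))
    err=max((Cs[0].inv()*C).magnitude() for C in Cs[1:])
    out.append((err,c,Cs[0]))
out.sort(key=lambda t:t[0])
for o in out[:8]: print(o[0],[ax[a].astype(int).tolist() for a in o[1]],o[2].as_matrix().round(2).tolist())
E
```

```text
5.688200336284365e-16 [[0, 1, 0], [0, -1, 0], [-1, 0, 0], [0, -1, 0], [-1, 0, 0]] [[1.0, 0.0, 0.0], [0.0, -1.0, -0.0], [0.0, 0.0, -1.0]]
0.43011380092114515 [[-1, 0, 0], [1, 0, 0], [0, 0, 1], [0, 0, -1], [0, 0, 1]] [[0.27, -0.89, -0.35], [0.2, -0.31, 0.93], [-0.94, -0.33, 0.1]]
0.4584400462352031 [[0, -1, 0], [0, 1, 0], [0, 1, 0], [0, -1, 0], [0, 0, 1]] [[0.74, 0.1, -0.67], [0.22, -0.97, 0.1], [-0.64, -0.22, -0.74]]
0.4588101894565439 [[0, 0, 1], [0, 0, -1], [0, 1, 0], [-1, 0, 0], [0, 1, 0]] [[-0.1, -0.35, -0.93], [-0.94, -0.27, 0.2], [-0.33, 0.89, -0.31]]
0.47420414188408083 [[-1, 0, 0], [0, 1, 0], [0, 1, 0], [0, -1, 0], [0, 0, 1]] [[0.75, 0.47, -0.47], [0.59, -0.8, 0.14], [-0.31, -0.38, -0.87]]
0.4813878478323386 [[-1, 0, 0], [0, 0, 1], [0, 0, 1], [0, -1, 0], [0, 0, 1]] [[0.75, 0.46, -0.48], [0.59, -0.8, 0.15], [-0.32, -0.39, -0.86]]
0.48675029059147434 [[-1, 0, 0], [0, 1, 0], [0, 0, 1], [0, 1, 0], [1, 0, 0]] [[-0.88, -0.41, -0.24], [0.43, -0.9, -0.01], [-0.21, -0.11, 0.97]]
0.49951255037319625 [[0, 0, 1], [1, 0, 0], [0, 1, 0], [1, 0, 0], [0, 0, 1]] [[-0.27, -0.5, -0.82], [0.9, -0.44, -0.02], [-0.35, -0.75, 0.56]]
```

```bash
cat > kin2.py <<'E'
import numpy as np,json
from scipy.spatial.transform import Rotation as Ro
D=[json.loads(l) for l in open("log.jsonl")]
A=[];b=[]
X=[(0,2),(1,0),(2,0),(2,1),(2,2),(3,0),(3,1),(3,2),(4,0),(6,0),(6,1),(6,2)]
for q,p,e in D:
    R=[np.eye(3)]
    for a,t in zip([[0,0,1],[0,1,0],[0,-1,0],[-1,0,0],[0,-1,0],[-1,0,0]],q): R.append(R[-1]@Ro.from_rotvec(np.array(a)*t).as_matrix())
    M=np.array([R[i][:,j] for i,j in X]).T
    A.append(M);b.append(p)
A=np.vstack(A);b=np.hstack(b)
x,r,rk,sv=np.linalg.lstsq(A,b,rcond=1e-3)
print(rk,sv.round(3));print(dict(zip(X,x.round(4))));print((A@x-b).round(4))
E
python3 kin2.py
```

```text
10 [5.37  4.839 4.179 0.941 0.849 0.597 0.387 0.28  0.245 0.176 0.    0.   ]
{(0, 2): np.float64(0.125), (1, 0): np.float64(0.1754), (2, 0): np.float64(0.1096), (2, 1): np.float64(-0.0888), (2, 2): np.float64(0.5872), (3, 0): np.float64(0.1119), (3, 1): np.float64(-0.0888), (3, 2): np.float64(0.0211), (4, 0): np.float64(0.1119), (6, 0): np.float64(0.357), (6, 1): np.float64(-0.0215), (6, 2): np.float64(-0.0439)}
[ 0.0089 -0.0009 -0.0032  0.0177 -0.0069  0.0143 -0.0211 -0.0041 -0.0102
 -0.0041 -0.0017  0.0044  0.0159  0.0141 -0.0031 -0.0176  0.0007 -0.0023]
```

```bash
sed -i 's/^X=.*/X=[(0,2),(1,0),(2,0),(2,2),(3,0),(3,1),(3,2),(4,1),(4,2),(6,0),(5,1),(5,2)]/' kin2.py; python3 kin2.py; sed -i 's/^X=.*/X=[(0,2),(1,0),(2,2),(3,0),(3,2),(4,1),(4,2),(6,0)]/' kin2.py; python3 kin2.py; cat log.jsonl
```

```text
11 [5.326 4.856 4.17  1.046 0.916 0.678 0.352 0.282 0.181 0.141 0.104 0.   ]
{(0, 2): np.float64(0.1988), (1, 0): np.float64(0.0), (2, 0): np.float64(-0.0), (2, 2): np.float64(0.6016), (3, 0): np.float64(0.4636), (3, 1): np.float64(-0.0), (3, 2): np.float64(0.0), (4, 1): np.float64(-0.0959), (4, 2): np.float64(-0.0), (6, 0): np.float64(0.378), (5, 1): np.float64(-0.0959), (5, 2): np.float64(0.0)}
[ 0.  0.  0.  0.  0.  0.  0.  0. -0. -0. -0.  0.  0.  0. -0.  0. -0.  0.]
8 [5.215 3.616 2.465 0.982 0.629 0.435 0.286 0.151]
{(0, 2): np.float64(0.1988), (1, 0): np.float64(0.0), (2, 2): np.float64(0.6016), (3, 0): np.float64(0.4636), (3, 2): np.float64(0.0), (4, 1): np.float64(-0.1918), (4, 2): np.float64(0.0), (6, 0): np.float64(0.378)}
[-0.  0.  0.  0. -0.  0.  0.  0. -0.  0. -0.  0.  0.  0.  0. -0.  0. -0.]
[[-0.8498878935747236, 0.35898985232213565, 0.011538403717666233, -0.00013804620709406218, -1.224080750432721, -0.2881049291956285], [0.2829986242753347, -0.6125758052022223, 0.2261264993457189], [0.11351612324425053, 1.5700490920798158, 2.1170689967203726]]
[[-0.7839049423754647, 0.
[... 542 characters left out ...]
6, 0.7167822693405752, -0.7735034884310508, -1.4811885830698321], [0.2595287420178899, -0.5618675609061176, 0.20667654271601946], [2.738438174950889, 1.0815840154748675, -1.9527827804228899]]
[[-0.7537552087489247, -0.20271846905332522, -0.6086043175136182, 0.276052771794145, -0.745527053329149, -0.8773299951530266], [0.1781989228208142, -0.5162244301030727, 0.3167066602577497], [-2.844953542369174, 1.0967826865118182, -1.1707983485965539]]
[[-1.0775507874630175, 0.1709118820350697, 0.15831858547673935, -0.41199824874774776, -1.3070651984040353, -0.2252803283014179], [0.28607169046145436, -0.5946812177246117, 0.3733535060210838], [-1.860679064590463, 1.092656545186407, -0.07991618915768317]]
```

The forward kinematics fit exactly: an elbow arm with a 0.19 m wrist offset. A 180° flip in one go would need a horizontal tool close to the bench. Instead I'll regrasp, with the tool tilted 45° and rolled 180° about itself each time. That takes the pot from upright to on its side to mouth-down. Next I'll check which azimuths are reachable.

```bash
cat > ik.py <<'E'
import numpy as np
from scipy.spatial.transform import Rotation as Ro
from scipy.optimize import least_squares
AX=[[0,0,1],[0,1,0],[0,-1,0],[-1,0,0],[0,-1,0],[-1,0,0]]
LO=np.array([-3.07,-1.43,-1.02,-3.03,-3.05,-3.03]);HI=np.array([3.07,2.12,1.25,1.67,0,3.03])
C=np.diag([1.,-1,-1])
def fk(q,full=False):
    R=[np.eye(3)]
    for a,t in zip(AX,q): R.append(R[-1]@Ro.from_rotvec(np.array(a)*t).as_matrix())
    e=np.array([0,0,.1988])+R[2][:,2]*.6016; w=e+R[3][:,0]*.4636; w2=w-R[4][:,1]*.1918; p=w2+R[6][:,0]*.378
    return (p,R[6]@C,e,w,w2) if full else (p,R[6]@C)
def toolR(az,e,flip):   # azimuth, tilt below horizontal (deg), flip 0/1
    a,e=np.radians([az,e]); x=np.array([np.cos(a)*np.cos(e),np.sin(a)*np.cos(e),-np.sin(e)])
    z=np.array([-np.sin(a),np.cos(a),0])*(1 if not flip else -1); return np.column_stack([x,np.cross(z,x),z])
def ik(p,R,seeds=None,n=30,m=.03):
    rng=np.random.default_rng(0);S=[]
    if seeds is None: seeds=[rng.uniform(LO,HI) for _ in range(n)]
    for s in seeds:
        f=lambda q:np.r_[(fk(q)[0]-p)*3,(Ro.from_matrix(fk(q)[1].T@R)).as_rotvec()]
        z=least_squares(f,np.clip(s,LO+m+.001,HI-m-.001),bounds=(LO+m,HI-m),max_nfev=60)
        if z.cost<1e-8 and not any(np.abs(z.x-t).max()<.02 for t in S): S.append(z.x)
    return S
def tcp(g,R): return np.asarray(g)+R[:,0]*.0188   # grasp point -> tcp
E
python3 - <<'E'
from ik import *
print(np.abs(fk([-1.0775507874630175,0.1709118820350697,0.15831858547673935,-0.41199824874774776,-1.3070651984040353,-0.2252803283014179])[0]-[0.28607169046145436,-0.5946812177246117,0.3733535060210838]).max())
def show(n,g,az,e):
    for fl in(0,1):
        R=toolR(az,e,fl)
        for s in ik(tcp(g,R),R): 
            _,_,el,w,w2=fk(s,True);print(n,az,e,fl,s.round(2),'elb',el.round(2),'w',w.round(2),'w2',w2.round(2))
for az in(150,60,-120,-30): show('pick',[.522,-.34,.05],az,45)
for az in(-10.5,79.5,169.5,-100.5): show('mat',[.471,.163,.04],az,45)
E
```

```text
3.640194830628607e-05
pick 150 45 0 [-0.34  0.91  0.36 -0.13 -1.79  1.41] elb [ 0.45 -0.16  0.57] w [ 0.82 -0.29  0.33] w2 [ 0.74 -0.47  0.3 ]
pick 150 45 1 [-0.34  0.91  0.36 -0.13 -1.79 -1.73] elb [ 0.45 -0.16  0.57] w [ 0.82 -0.29  0.33] w2 [ 0.74 -0.47  0.3 ]
pick 60 45 0 [-0.76  0.65  0.06 -0.79 -1.31  0.58] elb [ 0.26 -0.25  0.68] w [ 0.54 -0.51  0.42] w2 [ 0.4  -0.56  0.3 ]
pick 60 45 1 [-0.76  0.65  0.06 -0.79 -1.31 -2.56] elb [ 0.26 -0.25  0.68] w [ 0.54 -0.51  0.42] w2 [ 0.4  -0.56  0.3 ]
pick -120 45 0 [ 0.02  0.62 -0.58  0.79 -1.02  1.94] elb [0.35 0.01 0.69] w [0.52 0.01 0.25] w2 [ 0.65 -0.12  0.3 ]
pick -120 45 1 [ 0.02  0.62 -0.58  0.79 -1.02 -1.2 ] elb [0.35 0.01 0.69] w [0.52 0.01 0.25] w2 [ 0.65 -0.12  0.3 ]
pick -30 45 0 [-0.69  0.32 -0.5  -1.72 -0.12  0.28] elb [ 0.14 -0.12  0.77] w [ 0.39 -0.32  0.43] w2 [ 0.3  -0.21  0.3 ]
pick -30 45 1 [-0.69  0.32 -0.5  -1.72 -0.12 -2.87] elb [ 0.14 -0.12  0.77] w [ 0.39 -0.32  0.43] w2 [ 0.3  -0.21  0.3 ]
mat 79.5 45 0 [ 0.01  0.41 -0.43 -1.08 -0.91  0.58] elb [0.24 0.   0.75] w [0.55 0.01 0.41] w2 [ 0.42 -0.09  0.29]
mat 79.5 45 1 [ 0.01  0.41 -0.43 -1.08 -0.91 -2.56] elb [0.24 0.   0.75] w [0.55 0.01 0.41] w2 [ 0.42 -0.09  0.29]
mat 169.5 45 0 [ 0.4   0.73  0.03 -0.4  -1.57  1.13] elb [0.37 0.16 0.65] w [0.7  0.3  0.35] w2 [0.72 0.12 0.29]
mat 169.5 45 1 [ 0.4   0.73  0.03 -0.4  -1.57 -2.01] elb [0.37 0.16 0.65] w [0.7  0.3  0.35] w2 [0.72 0.12 0.29]
mat -100.5 45 0 [ 0.95  0.66 -0.43  0.32 -1.24  1.78] elb [0.21 0.3  0.68] w [0.34 0.47 0.27] w2 [0.52 0.41 0.29]
mat -100.5 45 1 [ 0.95  0.66 -0.43  0.32 -1.24 -1.36] elb [0.21 0.3  0.68] w [0.34 0.47 0.27] w2 [0.52 0.41 0.29]
```

Every stage is reachable. The plan:
1. Pick at azimuth 150° (from outside, clear of the big pot).
2. Lay the pot on mat_free with tool azimuth -100.5°, mouth towards the white pot.
3. Regrip from azimuth 79.5°, roll 180°, and stand it mouth-down.

The next helper turns targets into rows.

```bash
cat > plan.py <<'E'
import sys
from ik import *
from station import get_state
# usage: plan.py gx gy gz az tilt flip [back]  -> grasp-point target
def plan(g,az,e,fl,back=0,q0=None):
    s=get_state(); q0=np.array(s["q"]) if q0 is None else q0
    p0,R0=fk(q0)
    R=toolR(az,e,fl); p=tcp(g,R)-R[:,0]*back
    d=R0.T@(p-p0); rv=Ro.from_matrix(R0.T@R).as_rotvec()
    th=np.degrees(np.linalg.norm(rv)); n=max(np.linalg.norm(d)/.0625,th/10.7)
    print('row',np.r_[d,rv].round(3).tolist(),'deg',th.round(1),'rows>=',n.round(1))
    q=q0
    for f in np.linspace(.1,1,10):
        S=ik(p0+f*(p-p0),R0@Ro.from_rotvec(rv*f).as_matrix(),[q])
        if not S: print(' no ik at',f);break
        q=S[0]
        if round(f*10)%3==1: print('  %.1f'%f,q.round(2),'tcp',fk(q)[0].round(3),'w2',fk(q,True)[4].round(2))
    return q
if __name__=="__main__":
    a=list(map(float,sys.argv[1:])); plan(a[:3],a[3],a[4],int(a[5]),a[6] if len(a)>6 else 0)
E
echo f0;python3 plan.py 0.526 -0.3425 .052 149.8 45 0 .13; echo f1; python3 plan.py 0.526 -0.3425 .052 149.8 45 1 .13
```

```text
f0
row [0.349, -0.207, 0.185, -1.953, -1.477, -0.305] deg 141.4 rows>= 13.2
  0.1 [-1.06  0.25  0.23 -0.46 -1.43 -0.03] tcp [ 0.317 -0.573  0.349] w2 [ 0.15 -0.62  0.69]
  0.4 [-0.89  0.51  0.43 -0.47 -1.75  0.44] tcp [ 0.409 -0.51   0.276] w2 [ 0.34 -0.69  0.6 ]
  0.7 [-0.64  0.77  0.63 -0.36 -2.    0.87] tcp [ 0.502 -0.446  0.203] w2 [ 0.59 -0.66  0.5 ]
  1.0 [-0.36  1.    0.79 -0.14 -2.13  1.38] tcp [ 0.594 -0.382  0.131] w2 [ 0.82 -0.52  0.4 ]
f1
row [0.349, -0.207, 0.185, 0.723, -0.255, 1.236] deg 83.3 rows>= 7.8
  0.1 [-0.93  0.17  0.09 -0.27 -1.26 -0.45] tcp [ 0.317 -0.573  0.349] w2 [ 0.19 -0.56  0.7 ]
  0.4 [-0.6   0.32  0.08 -0.01 -1.36 -1.04] tcp [ 0.409 -0.51   0.276] w2 [ 0.42 -0.52  0.65]
  0.7 [-0.44  0.62  0.32 -0.   -1.68 -1.43] tcp [ 0.502 -0.446  0.203] w2 [ 0.64 -0.51  0.55]
  1.0 [-0.36  1.    0.79 -0.14 -2.13 -1.76] tcp [ 0.594 -0.382  0.131] w2 [ 0.82 -0.52  0.4 ]
```

```bash
python3 -m crank '[[0.349,-0.207,0.185,0.723,-0.255,1.236,1],[0.349,-0.207,0.185,0.723,-0.255,1.236,1],[0.349,-0.207,0.185,0.723,-0.255,1.236,1],[0.349,-0.207,0.185,0.723,-0.255,1.236,1],[0.349,-0.207,0.185,0.723,-0.255,1.236,1],[0.349,-0.207,0.185,0.723,-0.255,1.236,1],[0.349,-0.207,0.185,0.723,-0.255,1.236,1],[0.349,-0.207,0.185,0.723,-0.255,1.236,1],[0.349,-0.207,0.185,0.723,-0.255,1.236,1],[0.349,-0.207,0.185,0.723,-0.255,1.236,1]]'; python3 log.py; python3 plan.py 0.526 -0.3425 .052 149.8 45 1 0
python3 - <<'E'
from h import *
for n in["wrist"]:
    f=grab_frame(n);cv2.imwrite(f"pics/{n}1.png",f["pixels"][:,:,::-1])
E
```

```text
t: 3.38
eef_pos: [0.5916, -0.3835, 0.1239]
ee_rot: [1.568, 0.778, 2.604]
force: [-0.2, -0.2, 0.8]
width: 0.0874
3.38 q [-0.369  1.01   0.786 -0.142 -2.128 -1.762] p [ 0.592 -0.384  0.124] r [1.568 0.778 2.604] F [-0.2 -0.2  0.8] w 0.0874
row [0.124, 0.003, 0.001, -0.005, 0.008, -0.007] deg 0.7 rows>= 2.0
  0.1 [-0.37  1.    0.74 -0.14 -2.09 -1.76] tcp [ 0.584 -0.379  0.115] w2 [ 0.82 -0.52  0.38]
  0.4 [-0.36  0.96  0.6  -0.13 -1.99 -1.75] tcp [ 0.561 -0.364  0.09 ] w2 [ 0.79 -0.5   0.36]
  0.7 [-0.35  0.93  0.48 -0.13 -1.89 -1.74] tcp [ 0.538 -0.35   0.064] w2 [ 0.77 -0.49  0.33]
  1.0 [-0.35  0.91  0.37 -0.13 -1.8  -1.73] tcp [ 0.515 -0.336  0.039] w2 [ 0.75 -0.47  0.31]
```

View pics/wrist1.png

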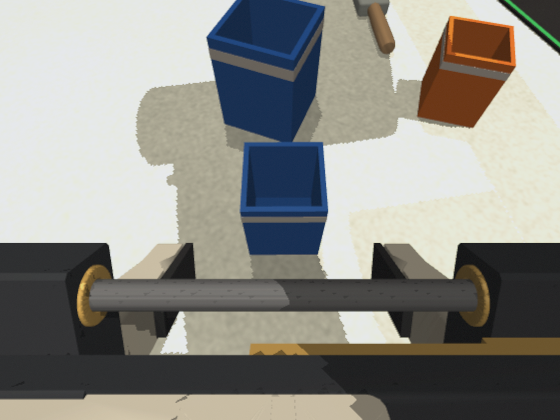

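The small pot sits square between the fingers: its near rim spans columns 241–327, and the fingers' mid is at 283. The big pot is behind it at (262,70) and clear. I'll advance.

```bash
python3 log.py; python3 -m crank '[[0.03,0,0,0,0,0,1],[0.06,0,0,0,0,0,1],[0.09,0,0,0,0,0,1],[0.12,0,0,0,0,0,1],[0.126,0,0,0,0,0,1],[0.126,0,0,0,0,0,1]]'; python3 log.py;  python3 plan.py 0.526 -0.3425 .052 149.8 45 1 0 | head -1
```

```text
3.42 q [-0.369  1.006  0.786 -0.141 -2.128 -1.763] p [ 0.592 -0.384  0.127] r [1.568 0.782 2.603] F [ 0.9 -0.6  2. ] w 0.0876
t: 4.18
eef_pos: [0.5148, -0.3374, 0.0396]
ee_rot: [1.57, 0.782, 2.604]
force: [-0.8, 0.1, 0.5]
width: 0.0878
4.17 q [-0.351  0.917  0.382 -0.137 -1.814 -1.736] p [ 0.515 -0.337  0.04 ] r [1.57  0.782 2.604] F [-0.8  0.1  0.5] w 0.0878
row [0.001, 0.0, 0.001, -0.007, 0.008, -0.004] deg 0.6 rows>= 0.1
```

```bash
python3 -m crank '[[0,0,0,0,0,0,0],[0,0,0,0,0,0,0],[0,0,0,0,0,0,0],[0,0,0,0,0,0,0],[0,0,0,0,0,0,0],[0,0,0,0,0,0,0]]' 25; python3 log.py
python3 - <<'E'
from ik import *
p,R=fk(__import__('station').get_state()["q"]); up=R.T@[0,0,.05];print('lift .05 row',up.round(3), 'lift .2', (4*up).round(3))
E
```

```text
t: 4.92
eef_pos: [0.5139, -0.3364, 0.0359]
ee_rot: [1.572, 0.776, 2.604]
force: [1.4, 0.1, -1.0]
width: 0.0597
4.92 q [-0.35   0.923  0.381 -0.137 -1.813 -1.737] p [ 0.514 -0.336  0.036] r [1.572 0.776 2.604] F [ 1.4  0.1 -1. ] w 0.0597
lift .05 row [-0.035  0.036 -0.   ] lift .2 [-0.14   0.143 -0.   ]
```

```bash
python3 -m crank '[[-0.01,0.01,0,0,0,0,0],[-0.035,0.036,0,0,0,0,0],[-0.07,0.072,0,0,0,0,0],[-0.1,0.102,0,0,0,0,0],[-0.14,0.143,0,0,0,0,0],[-0.14,0.143,0,0,0,0,0]]'; python3 log.py
python3 - <<'E'
from ik import *
from plan import plan
print('one-shot roll+carry');
f=[.471,.163];
import numpy as np
u=np.array([np.cos(np.radians(79.5)),np.sin(np.radians(79.5))]); g=np.r_[np.array(f)+.012*u,.040+.14]
print(g.round(4))
q=plan(g,-100.5,45,0)
E
python3 - <<'E'
from h import *
for n in["scene","wrist"]:
    f=grab_frame(n);cv2.imwrite(f"pics/{n}2.png",f["pixels"][:,:,::-1])
E
```

```text
t: 5.68
eef_pos: [0.5149, -0.3374, 0.2425]
ee_rot: [1.571, 0.786, 2.605]
force: [-0.7, 0.3, -2.2]
width: 0.0601
5.67 q [-0.351  0.76   0.552 -0.155 -2.133 -1.787] p [ 0.515 -0.337  0.243] r [1.571 0.786 2.605] F [-0.7  0.3 -2.2] w 0.0601
one-shot roll+carry
[0.4732 0.1748 0.18  ]
row [0.261, 0.154, 0.406, 1.335, 0.0, -1.355] deg 109.0 rows>= 10.2
  0.1 [-0.28  0.63  0.36 -0.16 -1.94 -1.97] tcp [ 0.511 -0.287  0.235] w2 [ 0.71 -0.4   0.54]
  0.4 [ 0.08  0.3  -0.13 -0.04 -1.44 -2.67] tcp [ 0.497 -0.138  0.212] w2 [ 0.61 -0.14  0.57]
 no ik at 0.6
```

View pics/scene2.png

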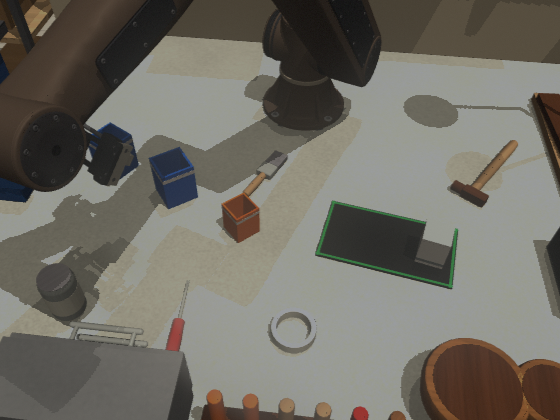

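View pics/wrist2.png

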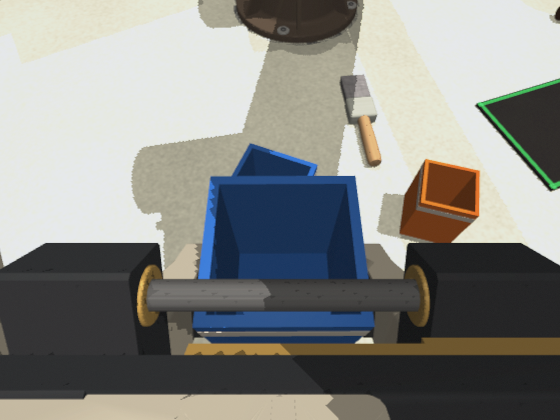

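The pot is held, with width 60 mm and its rim visible in the jaws. I'll roll the other way about tool x, inside joint 6's range, and then carry it.

```bash
python3 -m crank '[[-0.02,0,0,-0.18,0,0,0],[-0.02,0,0,-0.36,0,0,0],[-0.02,0,0,-0.54,0,0,0],[-0.02,0,0,-0.72,0,0,0],[-0.02,0,0,-0.9,0,0,0],[-0.02,0,0,-1.08,0,0,0],[-0.02,0,0,-1.26,0,0,0],[-0.02,0,0,-1.44,0,0,0],[-0.02,0,0,-1.57,0,0,0],[-0.02,0,0,-1.57,0,0,0]]'; python3 log.py; python3 plan.py .4732 .1748 .18 -100.5 45 0
```

```text
t: 7.02
eef_pos: [0.5257, -0.3432, 0.2488]
ee_rot: [0.003, 0.773, 2.604]
force: [0.4, 0.1, -1.1]
width: 0.0599
7.03 q [-0.354  0.789  0.615 -0.16  -2.181 -0.224] p [ 0.526 -0.343  0.249] r [0.003 0.773 2.604] F [ 0.4  0.1 -1.1] w 0.0599
row [0.276, -0.405, 0.156, 2.543, 1.283, -1.303] deg 179.5 rows>= 16.8
  0.1 [-0.34  0.64  0.44 -0.25 -1.98 -0.52] tcp [ 0.52  -0.293  0.241] w2 [ 0.69 -0.45  0.54]
  0.4 [-0.06  0.17 -0.2  -0.21 -1.23 -1.54] tcp [ 0.504 -0.141  0.216] w2 [ 0.51 -0.22  0.59]
 no ik at 0.7000000000000001
```

```bash
python3 -m crank '[[0,0,0,-0.18,0,0,0],[0,0,0,-0.36,0,0,0],[0,0,0,-0.54,0,0,0],[0,0,0,-0.72,0,0,0],[0,0,0,-0.9,0,0,0],[0,0,0,-1.08,0,0,0],[0,0,0,-1.26,0,0,0],[0,0,0,-1.44,0,0,0],[0,0,0,-1.57,0,0,0],[0,0,0,-1.57,0,0,0]]'; python3 log.py; python3 plan.py .4732 .1748 .18 -100.5 45 0
```

```text
t: 8.28
eef_pos: [0.5258, -0.3434, 0.2495]
ee_rot: [-1.565, 0.774, 2.604]
force: [1.3, -0.5, -1.6]
width: 0.0598
8.28 q [-0.354  0.788  0.616 -0.16  -2.181  1.343] p [ 0.526 -0.343  0.249] r [-1.565  0.774  2.604] F [ 1.3 -0.5 -1.6] w 0.0598
row [0.277, -0.157, -0.405, -1.358, -1.37, 0.012] deg 110.5 rows>= 10.3
  0.1 [-0.24  0.73  0.46 -0.09 -2.09  1.45] tcp [ 0.52  -0.293  0.241] w2 [ 0.77 -0.38  0.51]
  0.4 [ 0.15  0.59  0.08  0.06 -1.85  1.65] tcp [ 0.504 -0.141  0.216] w2 [ 0.77 -0.08  0.48]
  0.7 [ 0.57  0.51 -0.16  0.17 -1.67  1.76] tcp [0.487 0.01  0.192] w2 [0.67 0.2  0.46]
  1.0 [ 0.96  0.49 -0.31  0.3  -1.51  1.86] tcp [0.471 0.162 0.167] w2 [0.52 0.42 0.43]
```

```bash
python3 -m crank '[[0.277,-0.157,-0.405,-1.358,-1.37,0.012,0],[0.277,-0.157,-0.405,-1.358,-1.37,0.012,0],[0.277,-0.157,-0.405,-1.358,-1.37,0.012,0],[0.277,-0.157,-0.405,-1.358,-1.37,0.012,0],[0.277,-0.157,-0.405,-1.358,-1.37,0.012,0],[0.277,-0.157,-0.405,-1.358,-1.37,0.012,0],[0.277,-0.157,-0.405,-1.358,-1.37,0.012,0],[0.277,-0.157,-0.405,-1.358,-1.37,0.012,0],[0.277,-0.157,-0.405,-1.358,-1.37,0.012,0],[0.277,-0.157,-0.405,-1.358,-1.37,0.012,0]]'; python3 log.py; python3 plan.py .4732 .1748 .18 -100.5 45 0
```

```text
t: 9.52
eef_pos: [0.4697, 0.1643, 0.1668]
ee_rot: [-1.562, 0.786, -1.794]
force: [-0.2, -0.7, -0.4]
width: 0.0598
9.53 q [ 0.952  0.501 -0.288  0.276 -1.528  1.837] p [0.47  0.164 0.167] r [-1.562  0.786 -1.794] F [-0.2 -0.7 -0.4] w 0.0598
row [0.002, -0.001, 0.002, -0.037, -0.028, -0.001] deg 2.7 rows>= 0.2
  0.1 [ 0.95  0.5  -0.29  0.28 -1.53  1.84] tcp [0.47  0.164 0.167] w2 [0.53 0.42 0.43]
  0.4 [ 0.96  0.5  -0.3   0.28 -1.52  1.85] tcp [0.47  0.163 0.167] w2 [0.53 0.42 0.43]
  0.7 [ 0.96  0.49 -0.31  0.29 -1.51  1.85] tcp [0.47  0.162 0.167] w2 [0.52 0.42 0.43]
  1.0 [ 0.96  0.49 -0.31  0.3  -1.51  1.86] tcp [0.471 0.162 0.167] w2 [0.52 0.42 0.43]
```

```bash
python3 -m crank '[[0.002,0,0.002,-0.037,-0.028,0,0],[0.002,0,0.002,-0.037,-0.028,0,0],[0.002,0,0.002,-0.037,-0.028,0,0]]'; python3 log.py
python3 - <<'E'
from h import *
for n in["scene","top"]:
    f=grab_frame(n);cv2.imwrite(f"pics/{n}3.png",f["pixels"][:,:,::-1])
E
python3 plan.py .4732 .1748 .045 -100.5 45 0
```

```text
t: 9.9
eef_pos: [0.4718, 0.1597, 0.1662]
ee_rot: [-1.574, 0.787, -1.767]
force: [0.1, -1.2, -1.6]
width: 0.0598
9.9 q [ 0.954  0.493 -0.31   0.293 -1.509  1.863] p [0.472 0.16  0.166] r [-1.574  0.787 -1.767] F [ 0.1 -1.2 -1.6] w 0.0598
row [0.094, 0.096, -0.001, -0.004, -0.009, -0.002] deg 0.6 rows>= 2.2
  0.1 [ 0.95  0.51 -0.32  0.29 -1.48  1.86] tcp [0.472 0.16  0.153] w2 [0.52 0.42 0.42]
  0.4 [ 0.96  0.55 -0.35  0.3  -1.41  1.83] tcp [0.471 0.16  0.112] w2 [0.52 0.42 0.38]
  0.7 [ 0.96  0.6  -0.38  0.3  -1.34  1.81] tcp [0.471 0.161 0.072] w2 [0.52 0.42 0.34]
  1.0 [ 0.96  0.66 -0.4   0.31 -1.26  1.78] tcp [0.471 0.162 0.032] w2 [0.52 0.42 0.3 ]
```

View pics/scene3.png

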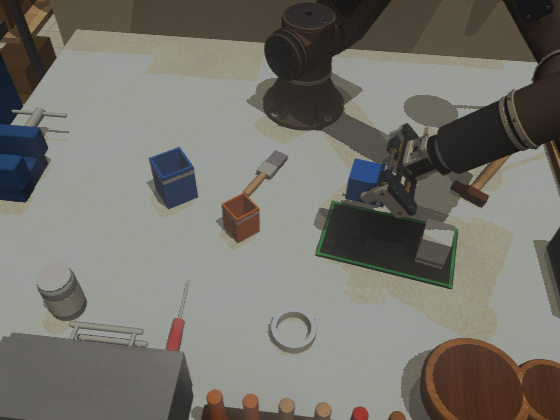

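View pics/top3.png

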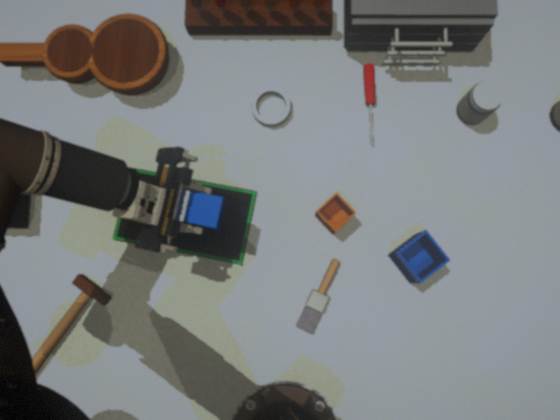

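The pot is held on its side, mouth toward the white pot (blue bottom facing away, at top (205,210)), over the free half of the mat. Lowering.

```bash
python3 -m crank '[[0.025,0.025,0,0,0,0,0],[0.05,0.051,0,0,0,0,0],[0.075,0.076,0,-0.002,-0.005,0,0],[0.09,0.091,0,-0.004,-0.009,0,0],[0.094,0.096,0,-0.004,-0.009,0,0],[0.094,0.096,0,-0.004,-0.009,0,0],[0.094,0.096,0,-0.004,-0.009,0,0]]'; python3 log.py;python3 plan.py .4732 .1748 .040 -100.5 45 0|head -1
```

```text
t: 10.88
eef_pos: [0.4717, 0.1621, 0.0326]
ee_rot: [-1.57, 0.788, -1.75]
force: [-0.5, -0.0, -0.6]
width: 0.06
10.88 q [ 0.961  0.655 -0.404  0.314 -1.262  1.786] p [0.472 0.162 0.033] r [-1.57   0.788 -1.75 ] F [-0.5 -0.  -0.6] w 0.06
row [0.005, 0.004, -0.001, 0.002, 0.003, -0.003] deg 0.2 rows>= 0.1
```

```bash
python3 -m crank '[[0.002,0.002,0,0,0,0,0],[0.003,0.003,0,0,0,0,0],[0.003,0.003,0,0,0,0,0]]'; python3 log.py
python3 - <<'E'
from h import *
f=grab_frame("scene");im=f["pixels"][150:300,280:480,::-1]
cv2.imwrite("pics/s4.png",cv2.resize(np.clip(im.astype(float)*1.4,0,255).astype(np.uint8),None,fx=4,fy=4,interpolation=cv2.INTER_CUBIC))
E
```

```text
t: 11.25
eef_pos: [0.4711, 0.1617, 0.0277]
ee_rot: [-1.571, 0.787, -1.751]
force: [-0.6, -0.0, -0.5]
width: 0.0601
11.25 q [ 0.961  0.662 -0.407  0.315 -1.253  1.784] p [0.471 0.162 0.028] r [-1.571  0.787 -1.751] F [-0.6 -0.  -0.5] w 0.0601
```

View pics/s4.png

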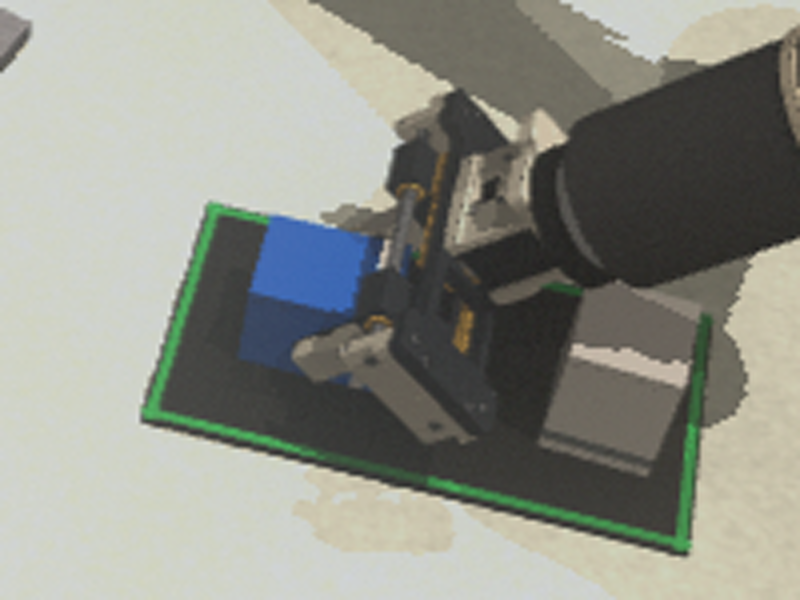

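```bash
for i in 1; do python3 -m crank '[[0.0015,0.0015,0,0,0,0,0],[0.0015,0.0015,0,0,0,0,0]]'; python3 -m crank '[[0.0015,0.0015,0,0,0,0,0],[0.0015,0.0015,0,0,0,0,0]]'; done
```

```text
t: 11.55
eef_pos: [0.4712, 0.1617, 0.026]
ee_rot: [-1.571, 0.786, -1.75]
force: [-1.4, 0.2, 4.3]
width: 0.0597
t: 11.8
eef_pos: [0.471, 0.1615, 0.0257]
ee_rot: [-1.57, 0.784, -1.75]
force: [-5.7, 4.5, 17.8]
width: 0.0598
```

Contact is made. Back off slightly, open, then retreat along the tool.

```bash
python3 -m crank '[[-0.0015,-0.0015,0,0,0,0,0],[-0.0015,-0.0015,0,0,0,0,0.5],[-0.0015,-0.0015,0,0,0,0,1],[-0.0015,-0.0015,0,0,0,0,1],[-0.0015,-0.0015,0,0,0,0,1],[-0.0015,-0.0015,0,0,0,0,1]]'; python3 -m crank '[[-0.02,0,0,0,0,0,1],[-0.05,0,0,0,0,0,1],[-0.1,0,0,0,0,0,1],[-0.15,0,0,0,0,0,1],[-0.2,0,0,0,0,0,1],[-0.2,-0.05,0,0,0,0,1],[-0.2,-0.05,0,0,0,0,1]]'; python3 log.py
python3 - <<'E'
from h import *
f=grab_frame("scene");im=f["pixels"][150:300,280:480,::-1]
cv2.imwrite("pics/s5.png",cv2.resize(np.clip(im.astype(float)*1.4,0,255).astype(np.uint8),None,fx=4,fy=4,interpolation=cv2.INTER_CUBIC))
f=grab_frame("top");im=f["pixels"][155:275,100:270,::-1]
cv2.imwrite("pics/t5.png",cv2.resize(im,None,fx=4,fy=4,interpolation=cv2.INTER_CUBIC))
E
```

```text
t: 12.55
eef_pos: [0.4712, 0.1616, 0.0254]
ee_rot: [-1.571, 0.787, -1.751]
force: [0.0, -0.1, -0.0]
width: 0.0867
t: 13.42
eef_pos: [0.4904, 0.2654, 0.2049]
ee_rot: [-1.569, 0.79, -1.75]
force: [0.3, 0.8, -0.3]
width: 0.0875
13.43 q [ 1.024  0.571 -0.054  0.258 -1.688  1.867] p [0.49  0.265 0.205] r [-1.569  0.79  -1.75 ] F [ 0.3  0.8 -0.3] w 0.0875
```

View pics/s5.png

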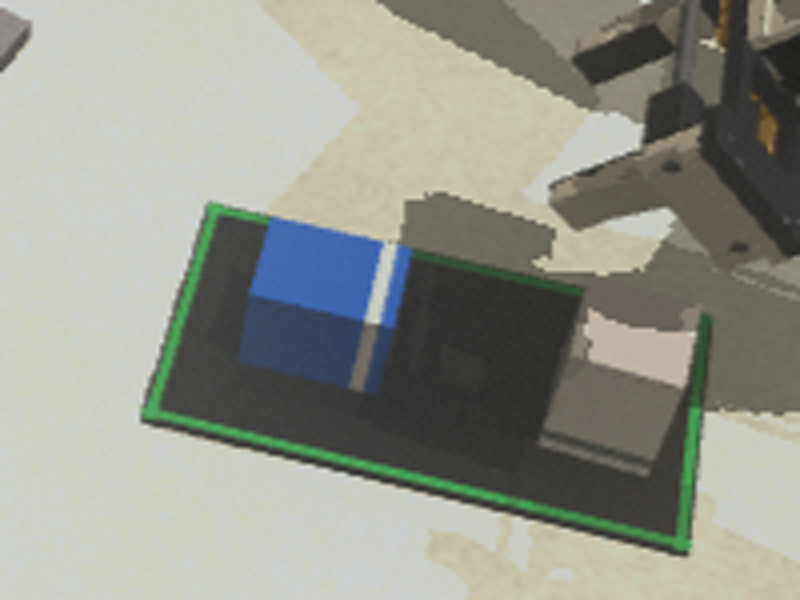

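View pics/t5.png

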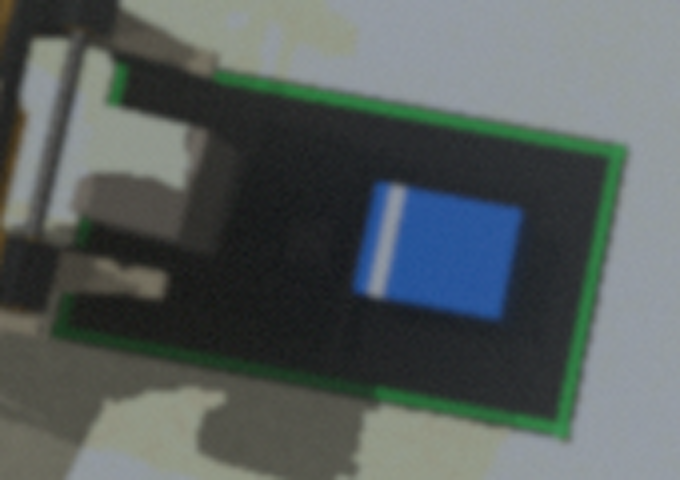

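The pot lies flat on the mat, white band (mouth) towards the white pot, which is undisturbed. I'll measure the top face from both views.

```bash
python3 - <<'E'
from h import *
S=grab_frame("scene");T=grab_frame("top")
cs=lambda p:((p[0]+.5)/4-.5+280,(p[1]+.5)/4-.5+150)
ct=lambda p:((p[0]+.5)/4-.5+100,(p[1]+.5)/4-.5+155)
X=[]
for p,q in zip([(272,216),(247,295),(394,328),(412,248)],[(502,321),(525,207),(376,180),(354,292)]):
    x,r=tri([S,T],[cs(p),ct(q)]);X.append(x);print(x.round(4),np.round(r,4))
X=np.array(X);print(X.mean(0).round(4))
for i in range(4): d=X[i]-X[i-1];print(np.linalg.norm(d).round(4),np.degrees(np.arctan2(d[1],d[0])).round(1))
Y=np.array([onplane(T,ct(q),.065) for q in [(502,321),(525,207),(376,180),(354,292)]]);print('plane c',Y.mean(0).round(4))
for i in range(4): d=Y[i]-Y[i-1];print(np.linalg.norm(d).round(4),np.degrees(np.arctan2(d[1],d[0])).round(1))
E
```

```text
[0.4342 0.1326 0.0636] [0.0012 0.0012]
[0.4957 0.121  0.0655] [0.0006 0.0006]
[0.5096 0.2011 0.0661] [0.0002 0.0002]
[0.449  0.2117 0.0642] [0.0003 0.0003]
[0.4721 0.1666 0.0648]
0.0804 -100.6
0.0626 -10.7
0.0813 80.2
0.0616 170.1
plane c [0.4721 0.1661 0.065 ]
0.0813 -100.5
0.0626 -10.0
0.0822 80.2
0.0616 170.9
```

```bash
python3 - <<'E'
from plan import *
q=plan([.50,.17,.22],169.5,60,0)
q=plan([.4695,.1522,.039],79.7,45,0,.14,q)
q=plan([.4695,.1522,.039],79.7,45,0,0,q)
E
```

```text
row [0.064, -0.067, 0.018, 1.253, 0.96, 0.205] deg 91.2 rows>= 8.5
  0.1 [ 0.97  0.58 -0.    0.19 -1.73  1.78] tcp [0.49  0.256 0.202] w2 [0.57 0.5  0.48]
  0.4 [ 0.81  0.58  0.11  0.01 -1.79  1.51] tcp [0.49  0.228 0.203] w2 [0.65 0.4  0.5 ]
  0.7 [ 0.64  0.52  0.13 -0.16 -1.76  1.23] tcp [0.491 0.2   0.203] w2 [0.69 0.27 0.52]
  1.0 [ 0.47  0.43  0.08 -0.31 -1.65  0.96] tcp [0.491 0.172 0.204] w2 [0.68 0.14 0.53]
row [0.077, 0.025, 0.109, 1.246, 0.956, -0.206] deg 90.8 rows>= 8.5
  0.1 [ 0.4   0.42  0.05 -0.37 -1.61  0.9 ] tcp [0.487 0.161 0.196] w2 [0.67 0.09 0.52]
  0.4 [ 0.2   0.37 -0.06 -0.55 -1.49  0.72] tcp [0.476 0.13  0.172] w2 [ 0.62 -0.04  0.48]
  0.7 [ 0.01  0.31 -0.21 -0.72 -1.33  0.58] tcp [0.465 0.099 0.148] w2 [ 0.52 -0.14  0.43]
  1.0 [-0.18  0.24 -0.38 -0.89 -1.14  0.47] tcp [0.454 0.068 0.125] w2 [ 0.41 -0.2   0.39]
row [0.14, 0.0, -0.0, 0.0, 0.0, 0.0] deg 0.0 rows>= 2.2
  0.1 [-0.16  0.26 -0.39 -0.9  -1.12  0.48] tcp [0.456 0.078 0.115] w2 [ 0.41 -0.19  0.38]
  0.4 [-0.11  0.3  -0.41 -0.95 -1.05  0.51] tcp [0.461 0.107 0.085] w2 [ 0.41 -0.16  0.35]
  0.7 [-0.06  0.35 -0.42 -1.01 -0.98  0.55] tcp [0.467 0.136 0.055] w2 [ 0.42 -0.13  0.32]
  1.0 [-0.01  0.41 -0.43 -1.07 -0.92  0.6 ] tcp [0.472 0.165 0.026] w2 [ 0.42 -0.1   0.29]
```

```bash
python3 -m crank '[[0.064,-0.067,0.018,1.253,0.96,0.205,1],[0.064,-0.067,0.018,1.253,0.96,0.205,1],[0.064,-0.067,0.018,1.253,0.96,0.205,1],[0.064,-0.067,0.018,1.253,0.96,0.205,1],[0.064,-0.067,0.018,1.253,0.96,0.205,1],[0.064,-0.067,0.018,1.253,0.96,0.205,1],[0.064,-0.067,0.018,1.253,0.96,0.205,1],[0.064,-0.067,0.018,1.253,0.96,0.205,1],[0.064,-0.067,0.018,1.253,0.96,0.205,1],[0.064,-0.067,0.018,1.253,0.96,0.205,1]]'; python3 plan.py .4695 .1522 .039 79.7 45 0 .14
```

```text
t: 14.88
eef_pos: [0.4914, 0.1706, 0.2042]
ee_rot: [-1.572, 1.047, 2.956]
force: [-0.5, -0.4, -0.3]
width: 0.0879
row [0.078, 0.024, 0.108, 1.245, 0.955, -0.205] deg 90.7 rows>= 8.5
  0.1 [ 0.4   0.42  0.05 -0.37 -1.62  0.9 ] tcp [0.488 0.16  0.196] w2 [0.67 0.09 0.52]
  0.4 [ 0.2   0.37 -0.06 -0.55 -1.49  0.72] tcp [0.477 0.129 0.172] w2 [ 0.62 -0.04  0.48]
  0.7 [ 0.01  0.31 -0.21 -0.72 -1.33  0.58] tcp [0.465 0.099 0.149] w2 [ 0.52 -0.14  0.43]
  1.0 [-0.18  0.24 -0.38 -0.89 -1.14  0.47] tcp [0.454 0.068 0.125] w2 [ 0.41 -0.2   0.39]
```

```bash
python3 -m crank '[[0.078,0.024,0.108,1.245,0.955,-0.205,1],[0.078,0.024,0.108,1.245,0.955,-0.205,1],[0.078,0.024,0.108,1.245,0.955,-0.205,1],[0.078,0.024,0.108,1.245,0.955,-0.205,1],[0.078,0.024,0.108,1.245,0.955,-0.205,1],[0.078,0.024,0.108,1.245,0.955,-0.205,1],[0.078,0.024,0.108,1.245,0.955,-0.205,1],[0.078,0.024,0.108,1.245,0.955,-0.205,1],[0.078,0.024,0.108,1.245,0.955,-0.205,1],[0.078,0.024,0.108,1.245,0.955,-0.205,1]]'; python3 plan.py .4695 .1522 .039 79.7 45 0 0
python3 - <<'E'
from h import *
for n in["wrist"]:
    f=grab_frame(n);cv2.imwrite(f"pics/{n}6.png",f["pixels"][:,:,::-1])
E
```

```text
t: 16.12
eef_pos: [0.4532, 0.0688, 0.1246]
ee_rot: [-1.572, 0.786, 1.394]
force: [0.5, 0.3, 0.7]
width: 0.0875
row [0.139, 0.0, -0.001, 0.003, 0.002, -0.0] deg 0.2 rows>= 2.2
  0.1 [-0.16  0.25 -0.39 -0.9  -1.12  0.48] tcp [0.455 0.078 0.115] w2 [ 0.41 -0.18  0.38]
  0.4 [-0.11  0.3  -0.41 -0.95 -1.05  0.51] tcp [0.461 0.107 0.085] w2 [ 0.41 -0.16  0.35]
  0.7 [-0.06  0.35 -0.42 -1.01 -0.98  0.55] tcp [0.466 0.136 0.055] w2 [ 0.42 -0.13  0.32]
  1.0 [-0.01  0.41 -0.43 -1.07 -0.92  0.6 ] tcp [0.472 0.165 0.026] w2 [ 0.42 -0.1   0.29]
```

View pics/wrist6.png

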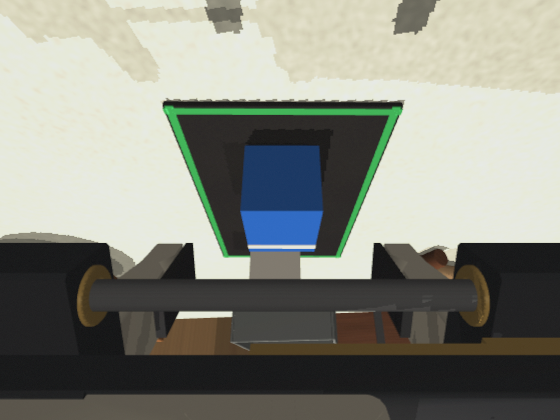

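The view is inverted by the roll, but the pot is centred (columns 243–322, finger mid 283) and square. The bottom end and side face the tool, as planned. Advance and grip.

```bash
python3 -m crank '[[0.035,0,0,0,0,0,1],[0.07,0,0,0,0,0,1],[0.1,0,0,0,0,0,1],[0.125,0,0,0,0,0,1],[0.139,0,0,0,0,0,1],[0.139,0,0,0,0,0,1],[0.139,0,0,0,0,0,1]]';python3 plan.py .4695 .1522 .039 79.7 45 0 0|head -1
python3 -m crank '[[0,0,0,0,0,0,0],[0,0,0,0,0,0,0],[0,0,0,0,0,0,0],[0,0,0,0,0,0,0],[0,0,0,0,0,0,0],[0,0,0,0,0,0,0]]' 25; python3 log.py
python3 - <<'E'
from ik import *
p,R=fk(__import__('station').get_state()["q"]); up=R.T@[0,0,.05];print('lift .05 row',up.round(3), 'lift .15', (3*up).round(3))
E
```

```text
t: 17.05
eef_pos: [0.4715, 0.1649, 0.0269]
ee_rot: [-1.573, 0.786, 1.391]
force: [-0.5, -0.3, -0.1]
width: 0.0876
row [0.001, 0.001, -0.0, 0.002, 0.0, -0.0] deg 0.1 rows>= 0.0
t: 17.8
eef_pos: [0.4713, 0.1652, 0.0268]
ee_rot: [-1.572, 0.785, 1.391]
force: [-0.9, -2.8, 5.0]
width: 0.06
17.8 q [-0.012  0.409 -0.429 -1.065 -0.922  0.596] p [0.471 0.165 0.027] r [-1.572  0.785  1.391] F [-0.9 -2.8  5. ] w 0.06
lift .05 row [-0.035 -0.035 -0.   ] lift .15 [-0.106 -0.106 -0.   ]
```

Gripped at 60 mm. Lift, then roll +π in two calls.

```bash
python3 -m crank '[[-0.01,-0.01,0,0,0,0,0],[-0.035,-0.035,0,0,0,0,0],[-0.07,-0.07,0,0,0,0,0],[-0.106,-0.106,0,0,0,0,0],[-0.106,-0.106,0,0,0,0,0]]'; python3 log.py
python3 -m crank '[[0,0,0,0.18,0,0,0],[0,0,0,0.36,0,0,0],[0,0,0,0.54,0,0,0],[0,0,0,0.72,0,0,0],[0,0,0,0.9,0,0,0],[0,0,0,1.08,0,0,0],[0,0,0,1.26,0,0,0],[0,0,0,1.44,0,0,0],[0,0,0,1.57,0,0,0]]'; python3 log.py
python3 -m crank '[[0,0,0,0.18,0,0,0],[0,0,0,0.36,0,0,0],[0,0,0,0.54,0,0,0],[0,0,0,0.72,0,0,0],[0,0,0,0.9,0,0,0],[0,0,0,1.08,0,0,0],[0,0,0,1.26,0,0,0],[0,0,0,1.44,0,0,0],[0,0,0,1.57,0,0,0],[0,0,0,1.57,0,0,0]]'; python3 log.py
python3 - <<'E'
from h import *
for n in ["scene","wrist"]:
    f=grab_frame(n);im=f["pixels"][:,:,::-1];
    if n=="scene": im=cv2.resize(np.clip(im[130:280,280:480].astype(float)*1.4,0,255).astype(np.uint8),None,fx=4,fy=4,interpolation=cv2.INTER_CUBIC)
    cv2.imwrite(f"pics/{n}7.png",im)
E
python3 plan.py .471 .160 .070 79.7 45 1
```

```text
t: 18.42
eef_pos: [0.4727, 0.1656, 0.1804]
ee_rot: [-1.583, 0.784, 1.385]
force: [-1.1, -0.1, -1.3]
width: 0.0602
18.43 q [ 0.053  0.127 -0.355 -0.898 -1.075  0.219] p [0.473 0.166 0.18 ] r [-1.583  0.784  1.385] F [-1.1 -0.1 -1.3] w 0.0602
t: 19.55
eef_pos: [0.4703, 0.1655, 0.1749]
ee_rot: [0.007, 0.786, 1.394]
force: [0.2, -0.6, -0.9]
width: 0.0598
19.55 q [ 0.052  0.136 -0.36  -0.9   -1.074 -1.354] p [0.47  0.165 0.175] r [0.007 0.786 1.394] F [ 0.2 -0.6 -0.9] w 0.0598
t: 20.8
eef_pos: [0.4704, 0.1654, 0.1751]
ee_rot: [1.57, 0.786, 1.394]
force: [-0.6, 0.1, -0.4]
width: 0.06
20.8 q [ 0.052  0.135 -0.36  -0.9   -1.074 -2.918] p [0.47  0.165 0.175] r [1.57  0.786 1.394] F [-0.6  0.1 -0.4] w 0.06
row [0.09, -0.078, 0.001, 0.005, -0.002, 0.0] deg 0.3 rows>= 1.9
  0.1 [ 0.05  0.15 -0.37 -0.91 -1.06 -2.89] tcp [0.471 0.166 0.164] w2 [ 0.42 -0.1   0.43]
  0.4 [ 0.04  0.21 -0.39 -0.95 -1.01 -2.81] tcp [0.472 0.168 0.128] w2 [ 0.42 -0.09  0.4 ]
  0.7 [ 0.03  0.28 -0.41 -0.99 -0.97 -2.73] tcp [0.473 0.171 0.092] w2 [ 0.42 -0.09  0.36]
  1.0 [ 0.02  0.35 -0.42 -1.03 -0.94 -2.64] tcp [0.473 0.173 0.057] w2 [ 0.43 -0.09  0.32]
```

View pics/scene7.png

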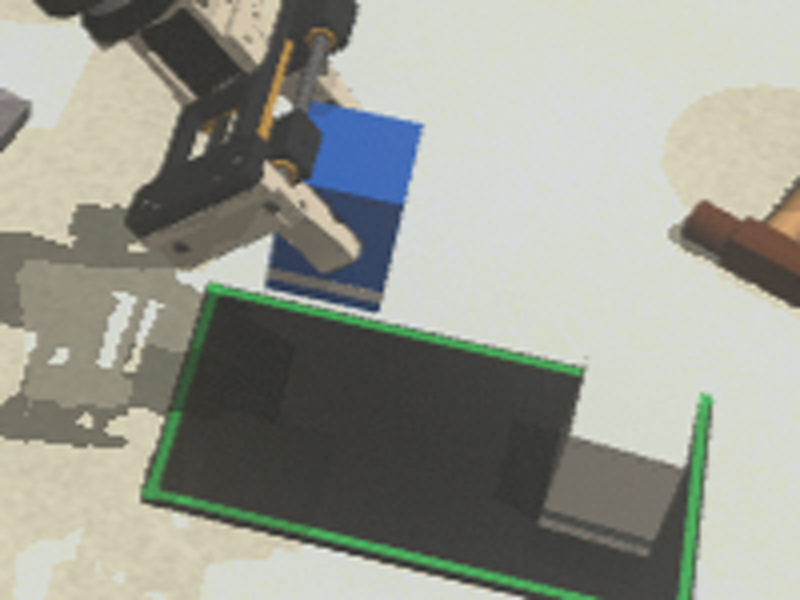

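View pics/wrist7.png

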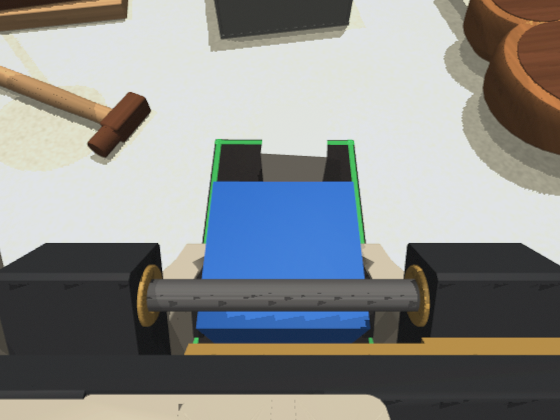

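The pot is now mouth-down (white band at the bottom, closed blue bottom up) and aligned with the mat. Lowering.

```bash
python3 -m crank '[[0.025,-0.022,0,0.002,0,0,0],[0.05,-0.044,0.001,0.005,0,0,0],[0.075,-0.065,0.001,0.005,0,0,0],[0.09,-0.078,0.001,0.005,0,0,0],[0.09,-0.078,0.001,0.005,0,0,0],[0.09,-0.078,0.001,0.005,0,0,0]]'; python3 plan.py .4703 .159 .062 79.7 45 1|head -1
```

```text
t: 21.65
eef_pos: [0.4741, 0.1734, 0.0581]
ee_rot: [1.572, 0.785, 1.391]
force: [-0.1, -0.1, -0.7]
width: 0.0601
row [0.006, -0.008, -0.001, -0.001, -0.0, 0.0] deg 0.0 rows>= 0.2
```

```bash
python3 -m crank '[[0.004,-0.005,0,0,0,0,0],[0.006,-0.008,0,0,0,0,0],[0.006,-0.008,0,0,0,0,0]]'; python3 -m crank '[[0.0014,-0.0014,0,0,0,0,0],[0.0014,-0.0014,0,0,0,0,0]]'
```

```text
t: 22.02
eef_pos: [0.4734, 0.172, 0.0477]
ee_rot: [1.573, 0.786, 1.392]
force: [1.2, 0.4, -0.8]
width: 0.0596
t: 22.28
eef_pos: [0.4736, 0.1722, 0.0463]
ee_rot: [1.572, 0.785, 1.392]
force: [-1.3, -2.4, 5.0]
width: 0.0595
```

Contact is at the expected height (grasp z≈0.0595). Release and look before retreating.

```bash
python3 -m crank '[[0,0,0,0,0,0,0],[0,0,0,0,0,0,0.5],[0,0,0,0,0,0,1],[0,0,0,0,0,0,1],[0,0,0,0,0,0,1],[0,0,0,0,0,0,1]]'; python3 -m crank '[[-0.02,0,0,0,0,0,1],[-0.05,0,0,0,0,0,1],[-0.1,0,0,0,0,0,1],[-0.15,0,0,0,0,0,1],[-0.2,0,0,0,0,0,1],[-0.2,0.05,0,0,0,0,1],[-0.2,0.1,0,0,0,0,1],[-0.2,0.1,0,0,0,0,1]]'; python3 log.py
python3 - <<'E'
from h import *
f=grab_frame("scene");cv2.imwrite("pics/scene8.png",f["pixels"][:,:,::-1]);im=f["pixels"][150:300,280:480,::-1]
cv2.imwrite("pics/s8.png",cv2.resize(np.clip(im.astype(float)*1.4,0,255).astype(np.uint8),None,fx=4,fy=4,interpolation=cv2.INTER_CUBIC))
f=grab_frame("top");im=f["pixels"][155:275,100:270,::-1]
cv2.imwrite("pics/top8.png",f["pixels"][:,:,::-1]);cv2.imwrite("pics/t8.png",cv2.resize(im,None,fx=4,fy=4,interpolation=cv2.INTER_CUBIC))
E
```

```text
t: 23.02
eef_pos: [0.4735, 0.1721, 0.0456]
ee_rot: [1.573, 0.786, 1.392]
force: [-0.1, 0.0, 0.0]
width: 0.0876
t: 24.02
eef_pos: [0.4618, 0.1031, 0.262]
ee_rot: [1.563, 0.785, 1.386]
force: [-0.3, -1.1, -1.1]
width: 0.0877
24.02 q [-0.07   0.035 -0.264 -0.823 -1.281 -2.997] p [0.462 0.103 0.262] r [1.563 0.785 1.386] F [-0.3 -1.1 -1.1] w 0.0877
```

View pics/s8.png

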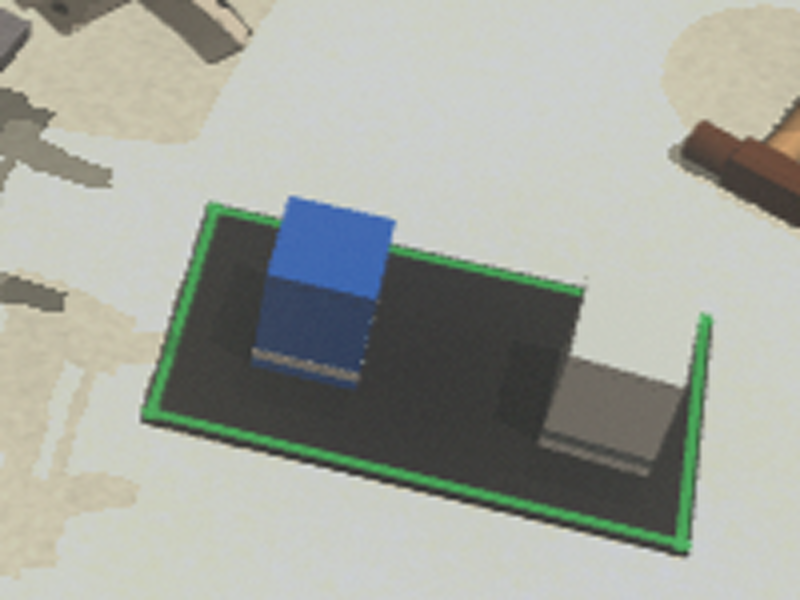

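View pics/t8.png

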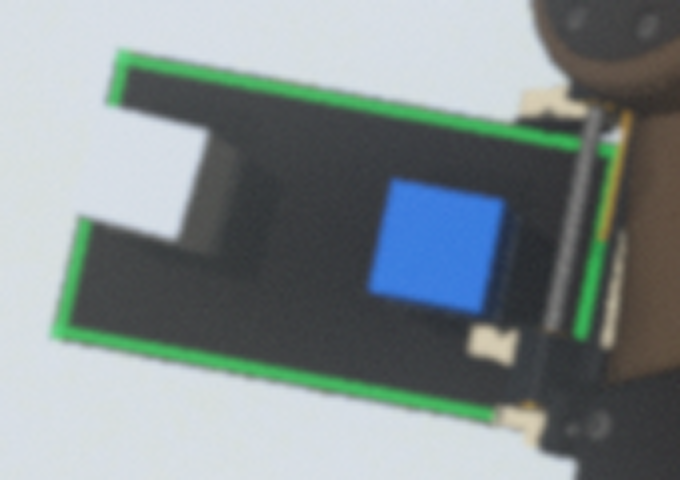

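View pics/scene8.png

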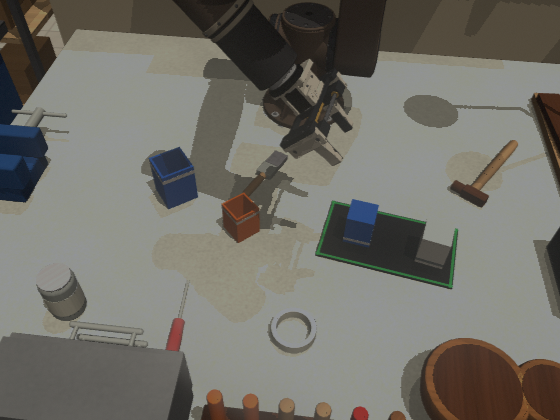

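```bash
python3 - <<'E'
from h import *
S=grab_frame("scene");T=grab_frame("top")
cs=lambda p:((p[0]+.5)/4-.5+280,(p[1]+.5)/4-.5+150)
ct=lambda p:((p[0]+.5)/4-.5+100,(p[1]+.5)/4-.5+155)
X=np.array([tri([S,T],[cs(p),ct(q)])[0] for p,q in zip([(288,197),(267,278),(377,300),(394,220)],[(482,314),(504,198),(391,178),(369,292)])])
print(X.round(4),X.mean(0).round(4))
c=np.array([.4838,.2315]);a=np.radians(79.5);u=np.array([np.cos(a),np.sin(a)]);v=np.array([u[1],-u[0]])
print('mat xy of corners',[( ((x[:2]-c)@v).round(3),((x[:2]-c)@u).round(3)) for x in X])
import cv2
def d(n,r):
    a=cv2.imread(f"pics/{n}0.png").astype(int);b=cv2.imread(f"pics/{n}8.png").astype(int);return np.abs(a-b)[r].mean().round(2)
print('white/orange diff',d('scene',np.s_[215:275,410:465]),d('scene',np.s_[190:245,220:262]))
s=get_state();print(s["t"],np.abs(s["qd"]).max())
E
```

```text
[[0.4362 0.1401 0.0827]
 [0.4979 0.1299 0.0837]
 [0.5078 0.1892 0.0858]
 [0.4472 0.1992 0.0839]] [0.4723 0.1646 0.084 ]
mat xy of corners [(np.float64(-0.03), np.float64(-0.099)), (np.float64(0.032), np.float64(-0.097)), (np.float64(0.031), np.float64(-0.037)), (np.float64(-0.03), np.float64(-0.038))]
white/orange diff 1.0 13.78
24.225 0.015874356334945505
```

```bash
python3 - <<'E'
import cv2,numpy as np
for n,r in(("scene",(190,245,215,265)),("top",(185,245,310,360))):
    for i in(0,8):
        a=cv2.imread(f"pics/{n}{i}.png").astype(int)[r[0]:r[1],r[2]:r[3]]
        m=(a[...,2]>1.6*a[...,0])&(a[...,2]>a[...,1]*1.4);y,x=np.nonzero(m);print(n,i,m.sum(),x.min()+r[2],x.max()+r[2],y.min()+r[0],y.max()+r[0])
E
```

```text
scene 0 1003 222 258 192 242
scene 8 1196 222 258 192 242
top 0 671 317 354 194 231Traceback (most recent call last):
  File "<stdin>", line 5, in <module>
    return umr_minimum(a, axis, None, out, keepdims, initial, where)
ValueError: zero-size array to reduction operation minimum which has no identity
```

The orange pot's extents in the scene view are unchanged (222–258, 192–242). Only the shading differs, and the arm hides it in the top view. All is in place and the robot is clear, so I'm handing in.

```bash
python3 -c "
from station import *
print(job_done())"
```

```text
the job is handed in; nothing more can be done
None
```

The blue pot now stands mouth-down on the free part of the mat, released, and the job is handed in at about 24 s. I picked up the smaller of the two blue pots and laid it on its side on the mat. Then I gripped it again from the other side, rolled it over and set it down. The highest contact force I saw, at the end of a move, was about 18 N.

**Last checks:**
- **Placement:** two camera views put the pot's closed bottom at z ≈ 0.084, against an expected 0.085. Its centre is within 2 mm of mat_free. Its corners lie at about ±31 mm in mat x and −37 to −99 mm in mat y, so the whole rim is on the mat.
- **White pot:** it looks the same in the scene picture before and after.
- **Orange pot:** its outline in the scene picture is unchanged. A plain picture difference did flag that area, which I take to be a change in the arm's shadow. The arm hid the orange pot in the top view, so I could not check it there.
- **Robot:** the gripper is open and well clear of everything.

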